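# Set up a feed roller for surface inspection under the microscope

### The arm

A 6-joint arm with a two-finger parallel gripper is mounted at the origin on the work surface. World frame = base frame: x ahead of the robot, y to its left, z up, the work surface at z = 0. Lengths are in m, angles in rad, forces in N, time in s.
With the tool pointing down it reaches from about 0.275 to 0.825 m from the base axis. Payload 4.9 kg.
Tool frame: the origin (TCP) lies midway between the tips of the shut fingers; the grasp point (between the pads) lies 19 mm behind it (grip_point_offset is the distance from the TCP to the grasp point, in m); z points along the fingers, x is the direction in which the jaws open and shut, and the axes are right-handed (so a half turn about z gives the same grasp; the last joint's range is limited). The gripper opens to 85 mm and grips with 20 to 120 N. Pads are 22 mm wide; open, the fingers measure 114 mm over their backs; the gripper's body (76 mm by 85 mm) begins 54 mm behind the grasp point. The pads swing forward as they close: fully open they stand 13 mm farther back than shut.
Start: joints at [-1.34, 0.326, -0.193, 1.052, 0, 1.437], TCP at [0.196, -0.514, 0.231] pointing down, gripper open.
Joint ranges: [-2.65, 2.65], [-0.97, 1.79], [-1.3, 1.35], [-1.93, 2.1], [-1.47, 1.37], [-3.14, 3.14]. Speed limits (rad/s): [2.57, 2.57, 3.14, 3.14, 3.14, 3.14].

### API

Orientations are given as a rotation vector (axis times angle).
In Python, from cell import * gives the robot as it stands. Calls block until the motion is done:
- movep(position, orientation): joint-space move of the TCP to a pose.
- move_l(position, velocity=0.15, rot=None, until_force=None): straight line of the TCP; rot=None keeps the orientation; velocity is the mean speed in m/s. With until_force (N) it stops when the force on the tool has changed by that much, and returns True; else False.
- set_joints(angles): joint-space move.
- let_go() and grab(newtons=None): open the fingers fully, or close them until they stop; newtons is the grip in N (None keeps the last).
- sleep(seconds).
- ik(position, orientation): joint angles nearest the present ones, or None.
- get_state(): the state.
- grab_frame(name): name is "scene" or "top"; returns a dict with "img" (420x560x3 uint8, red, green, blue), "fx", "fy", "cx", "cy" (pixels), "k1" (the pictures are not rectified: a ray, as slopes to the right and down, at radius r is drawn at 1 + k1 r^2 times it, then the intrinsics apply), "cam_to_world" (4x4, takes a point from camera to world coordinates). Camera axes: x right, y down, z forward; pixel columns grow to the right and rows downward; lengths in m; the calibration is good to about 2 mm. A picture is of the moment at which its call begins. There is no depth.
A pose or a line that the arm cannot do raises MotionError and nothing moves.
- sign_off(): hands the job in, once; it reports no verdict.
Trained networks look in the newest picture that a camera, given by its name, has taken for a name from the list of things; names that differ only in an ending like _2 or _b are one class to them, and where a whole thing is asked for, a point or a joint stands for the part that bears it (a point fixed in the world has none). Each returns a list of dicts, best first, with "score" (0 to 1); they miss things now and then, are a little off and sometimes report something else, mostly with a low value. They report only what shows in the picture. A call takes as long as a camera call.
- spot_in(camera, name): "centre" ([column, row] in pixels, amid what is visible of it).
- silhouettes(camera, name): "mask" (420x560 bool, what is visible of it) and "centre" ([column, row] in pixels, amid what is visible of it).
- tip_of(camera, name): "centre" ([column, row] in pixels: a listed point, or the origin of a listed thing).
The state is a dict: "clock": time; "q": joint angles; "joint_velocities": joint speeds; "tau": joint torques, N m; "position": TCP position; "eef_rot": TCP orientation; "contact_force": force on the tool from outside, world axes, zero at the start; "wrist_torque": the same for the moment, N m; "finger_gap": opening from 0.0 (shut) to 1.0 (fully open).
Only numpy, scipy, OpenCV 4.12 (cv2) and the standard library are available. Lean on these libraries where they do the work, as an engineer would, in place of code of your own. Each camera call takes 0.05 s, during which the arm holds its last target.

### The job

Set the feed roller up for its surface check. Roll it along the mat under your hand, never picking it up, gently up to the side of the microscope's base and keep your hand on it until it lies snug along that face with the middle part of its barrel under the lens, without bumping the microscope head. Take the roughness comparison plate out of the rack and lean it back against the front of the low bin, patches facing out and up, squarely, some 15 to 35 degrees from upright and well within the bin's width; leave everything else as it is.

Things in the scene. Friction and masses are not known exactly. Their poses are not given: they have to be found in the camera images.
- roller: The feed roller: plain aluminium barrel 44 mm in diameter and 150 mm long, with a steel journal 10 mm in diameter and 18 mm long sticking out of each end; about 0.4 kg. It lies on the mat. Origin at its centre, 22 mm above the mat; x is its long axis; y and z turn with it as it rolls (z points up at the start). It rolls with some drag: it soon stops when left alone.
- stand: The microscope's stand, fixed. Cast base 240 (x) by 200 (y) by 30 mm high; origin at the centre of its underside, on the mat. The stop is its upright side face at local y = -100 mm, facing -y (to the robot's right), along local x. With the roller snug against it the roller's centre is at local y = -122 mm. Pole at local y = +30 mm, 460 mm high; an arm at 245-271 mm height holds the head.
- head: The microscope head, fixed to the stand. Origin on the mat below the lens (stand-local 0, -122 mm); z is the optical axis. The ring light, 86 mm across, has its underside 153 mm above the mat: only this height is free under it. Above, the body fills 90 mm about the axis to 395 mm; two eyepiece tubes slope up to local -x, ending 140 mm from the axis at 450 mm height. Not to be bumped.
- stop (a point): Middle of the stop face of the stand's base, 22 mm above the mat (stand-local 0, -100, 22 mm); same axes as the stand.
- plate_mid (a point): Centre of the roughness comparison plate: plain steel, 60 mm wide (y), 130 mm tall (z), 6 mm thick (x), about 0.3 kg, eight small square sample patches on its -x face. It stands upright in a slot of the rack, foot 10 mm above the mat; this point is half-way up, 65 mm above the foot. The only metal one in the rack, narrowest and tallest.
- plate: The same comparison plate; origin at the centre of its foot.
- rack: Black slotted board rack, fixed, 152 (x) by 115 (y) by 35 mm high; three slots at local x = -42, 0 and 42 mm, 8 mm wide, 25 mm deep, open at both y ends, floor 10 mm above the mat. The plate stands in any one of them, its patches towards the rack's -x. Origin at the centre of its underside.
- bin: Low open yellow stacking bin full of brass spacers, heavy, fixed: 120 mm (x) by 180 mm (y) by 75 mm high. Origin at the centre of its underside. Its front is the upright face at local x = -60 mm, facing -x (towards the robot), top rim 75 mm above the mat: the plate leans on this rim.
- board_a: Circuit board in a black frame, 100 mm wide, 85 mm tall, 6 mm thick, upright in another slot of the rack; loose, leave it alone. Origin at the centre of its foot.
- board_b: Circuit board in a black frame, 100 mm wide, 95 mm tall, 6 mm thick, upright in the third slot of the rack; loose, leave it alone. Origin at the centre of its foot.
- cleaner: Brass-wool tip cleaner, round, 80 mm across and 60 mm high; bystander on the mat. Origin at the centre of its underside.
- flux: Small amber bottle, 38 mm across and 85 mm high; bystander. Origin at the centre of its underside.
- jar: Small clear jar with a black lid, 52 mm across and 45 mm high; bystander. Origin at the centre of its underside.
- tweezers: Steel tweezers lying on the mat, 130 mm long along their own x, 14 mm across the tail, 8 mm high; bystander. Origin at their middle, on the mat.
- testboard: Small bare circuit board lying flat, 70 by 90 by 11 mm; bystander. Origin at the centre of its underside.

How it is judged:
By the outcome, as a careful person would: the job done as asked, in the order asked, and still so for the second after the job is handed in, with the robot touching nothing.
It also fails if it takes over 62 s, if anything falls off the work surface, if the arm or the gripper's body presses on something with over 40 N, if the wrist force passes 120 N, or if a joint passes its speed limit or range.

## Working session

There is one attempt and no reset: what is moved stays moved. The work goes in short steps, each a Python script; the robot and the scene stay as the last script left them, time stands still between calls to the robot, and variables do not carry over. Pictures are saved under pics/ and viewed, and the job is handed in when it is done.

```bash
ls; mkdir -p pics
python3 - <<'E'
from cell import *
import cv2
for n in("scene","top"):
    f=grab_frame(n); cv2.imwrite(f"pics/{n}0.png",f["img"][:,:,::-1]); print(n,f["fx"],f["fy"],f["cx"],f["cy"],f["k1"]); print(f["cam_to_world"])
print(get_state())
E
```

```text
pics
scene 469.11884494659364 469.11884494659364 286.88998226361076 215.21135361635226 0.04743706780146013
[[ 0.16625211  0.54421592 -0.82230729  1.28427079]
 [ 0.98581961 -0.11101269  0.12584069 -0.11083184]
 [-0.02280203 -0.83156793 -0.55495482  0.58781617]
 [ 0.          0.          0.          1.        ]]
top 407.93510269152733 407.93510269152733 281.3680863176276 206.9341814979145 0.003209470385549129
[[-0.01779816 -0.99800529  0.06056949  0.46522108]
 [-0.99970059  0.01878035  0.01568533 -0.0350511 ]
 [-0.01679156 -0.06027218 -0.99804073  1.05967323]
 [ 0.          0.          0.          1.        ]]
{'clock': 0.1, 'q': array([-1.34021139e+00,  3.26871411e-01, -1.93514970e-01,  1.05199578e+00,
        2.29687812e-05,  1.43660895e+00]), 'joint_velocities': array([-0.0002097 , -0.00087935,  0.00224892,  0.00106127, -0.00051919,
        0.0001528 ]), 'tau': array([ 1.61714273e-03, -4.44235432e+01,  2.63040483e+01,  7.81901734e-03,
       -2.10384515e-04, -4.01600417e-06]), 'position': array([ 0.19610539, -0.51327763,  0.23056744]), 'eef_rot': array([-2.58662116e+00,  1.78106383e+00,  1.81935803e-03]), 'contact_force': array([0.74963181, 0.4988028 , 0.82569848]), 'wrist_torque': array([ 0.00138152, -0.02344232,  0.04172411]), 'finger_gap': 0.9993845347838273}
```

View pics/scene0.png

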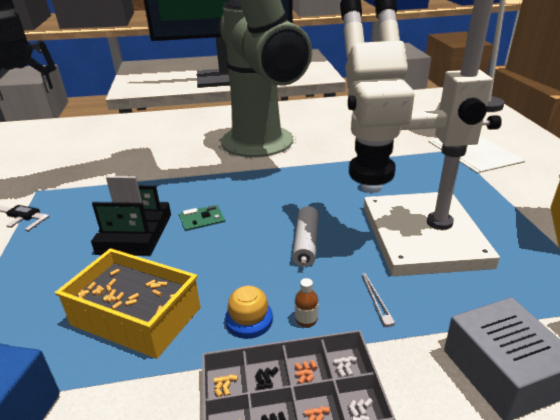

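View pics/top0.png

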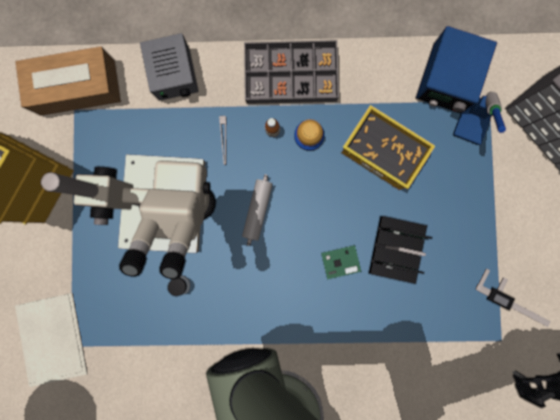

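The scene view (from the far side, facing the robot) shows the plate as the tall grey one in the middle rack slot at about (124,190), with the roller at (306,237) and the stand base at (430,230). In the top view the roller is at (257,210), base at (163,203), bin at (388,147) and rack at (399,249). Next I'll measure their poses.

```bash
cat > h.py <<'E'
import numpy as np, cv2
from cell import *
def frame(n): return grab_frame(n)
def KD(f):
    K=np.array([[f["fx"],0,f["cx"]],[0,f["fy"],f["cy"]],[0,0,1.]]); return K,np.array([f["k1"],0,0,0,0.])
def unproj(f,uv,z):
    K,D=KD(f); uv=np.atleast_2d(np.array(uv,float))
    n=cv2.undistortPoints(uv.reshape(-1,1,2),K,D).reshape(-1,2)
    T=np.array(f["cam_to_world"]); d=np.c_[n,np.ones(len(n))]@T[:3,:3].T; o=T[:3,3]
    s=(np.asarray(z)-o[2])/d[:,2]; return o+d*np.atleast_1d(s)[:,None]
def proj(f,P):
    K,D=KD(f); T=np.linalg.inv(np.array(f["cam_to_world"]))
    return cv2.projectPoints(np.atleast_2d(np.array(P,float)),cv2.Rodrigues(T[:3,:3])[0],T[:3,3],K,D)[0].reshape(-1,2)
def R2(a): return np.array([[np.cos(a),-np.sin(a)],[np.sin(a),np.cos(a)]])
E
python3 - <<'E'
from h import *
fs={n:frame(n) for n in("scene","top")}
zz=dict(roller=.022,plate_mid=.075,plate=.01,stop=.022)
for n in ("roller","stand","stop","head","plate_mid","plate","rack","bin","cleaner","flux","jar","tweezers","testboard","board_a","board_b"):
  for c in fs:
    for r in tip_of(c,n)[:2]:
        print(n,c,round(r["score"],2),np.round(r["centre"],1),np.round(unproj(fs[c],r["centre"],zz.get(n,.01 if 'board_' in n else 0))[0],3))
for n in ("top","scene"):
  f=fs[n]
  cv2.imwrite(f"pics/{n}_roller.png",cv2.resize(f["img"][(120 if n=="top" else 150):(290),(100 if n=="top" else 250):(300 if n=="top" else 510),::-1],None,fx=3 if n=="scene" else 3.5,fy=3 if n=="scene" else 3.5,interpolation=cv2.INTER_CUBIC))
  b=(slice(90,300),slice(320,450)) if n=="top" else (slice(160,350),slice(50,240))
  cv2.imwrite(f"pics/{n}_bin.png",cv2.resize(f["img"][b][:,:,::-1],None,fx=2.8,fy=2.8,interpolation=cv2.INTER_CUBIC))
E
```

```text
roller scene 0.93 [305.1 235.9] [0.528 0.041 0.022]
roller top 0.6 [256.8 210.2] [0.521 0.044 0.022]
stand scene 0.91 [421.5 235.5] [0.545 0.286 0.   ]
stand scene 0.36 [200.6 219.6] [ 0.392 -0.17   0.   ]
stop scene 0.97 [377.8 231.3] [0.542 0.19  0.022]
plate_mid scene 0.57 [127.8 201.9] [ 0.409 -0.31   0.075]
plate_mid top 0.56 [408.2 251.9] [ 0.412 -0.321  0.075]
plate top 0.51 [270.4 129. ] [0.733 0.006 0.01 ]
rack scene 0.57 [246.8 317.2] [ 0.708 -0.097  0.   ]
rack top 0.8 [394.4 247.9] [ 0.418 -0.307  0.   ]
bin scene 0.61 [133.9 313.7] [ 0.662 -0.287  0.   ]
bin top 0.86 [380.3 152.5] [ 0.667 -0.279  0.   ]
cleaner scene 0.72 [250.2 319.5] [ 0.715 -0.091  0.   ]
cleaner scene 0.36 [137.3 233.2] [ 0.418 -0.305  0.   ]
cleaner top 0.62 [310.7 137.8] [ 0.71  -0.099  0.   ]
flux scene 0.87 [302.9 318.4] [ 0.729 -0.003  0.   ]
flux scene 0.56 [138.3 217.6] [ 0.356 -0.308  0.   ]
flux top 0.62 [272.  130.7] [0.731 0.003 0.   ]
jar scene 0.73 [369.4 188.4] [0.337 0.24  0.   ]
jar top 0.81 [181.7 283.9] [0.335 0.243 0.   ]
jar top 0.38 [224.4 141.4] [0.705 0.129 0.   ]
tweezers scene 0.69 [375.1 299.2] [0.708 0.131 0.   ]
tweezers scene 0.64 [125.8 242.6] [ 0.448 -0.325  0.   ]
tweezers top 0.67 [224.9 139.1] [0.711 0.127 0.   ]
testboard scene 0.61 [201.9 218.1] [ 0.387 -0.167  0.   ]
testboard top 0.76 [342.6 263. ] [ 0.382 -0.173  0.   ]
board_a scene 0.97 [127.7 240.1] [ 0.454 -0.319  0.01 ]
board_a scene 0.84 [139.5 218.2] [ 0.375 -0.302  0.01 ]
board_a top 0.75 [395.8 263.5] [ 0.379 -0.307  0.01 ]
board_a top 0.7 [401.1 230.2] [ 0.464 -0.324  0.01 ]
board_b scene 0.97 [127.7 240.1] [ 0.454 -0.319  0.01 ]
board_b scene 0.84 [139.5 218.2] [ 0.375 -0.302  0.01 ]
board_b top 0.75 [395.8 263.5] [ 0.379 -0.307  0.01 ]
board_b top 0.7 [401.1 230.2] [ 0.464 -0.324  0.01 ]
```

Run:
```python
from h import *
f=frame("top");
for n in("roller","stand","rack","bin"):
  for c in("top","scene"):
    frame(c)
    m=silhouettes(c,n)
    if m:
        a=m[0]["mask"].astype(np.uint8); cs,_=cv2.findContours(a,cv2.RETR_EXTERNAL,cv2.CHAIN_APPROX_NONE); k=max(cs,key=cv2.contourArea)
        print(n,c,m[0]["score"],cv2.minAreaRect(k),np.round(cv2.approxPolyDP(k,4,True)[:,0]).tolist())
```

```text
roller top 0.59 ((257.1176452636719, 209.0294189453125), (16.73495864868164, 72.2756118774414), 14.03624439239502) [[266, 174], [256, 179], [243, 232], [248, 244], [262, 224], [271, 184]]
roller scene 0.95 ((304.86138916015625, 236.88613891601562), (22.78635025024414, 59.10520935058594), 5.710593223571777) [[313, 208], [302, 208], [297, 215], [292, 259], [299, 266], [314, 260], [318, 213]]
stand top 0.82 ((127.22987365722656, 214.7274169921875), (174.25860595703125, 121.57311248779297), 3.2704880237579346) [[44, 175], [45, 188], [74, 194], [75, 203], [89, 205], [95, 223], [107, 224], [113, 210], [121, 209], [119, 246], [128, 249], [119, 269], [128, 275], [142, 271], [149, 249], [162, 249], [160, 272], [179, 277], [185, 253], [198, 250], [200, 224], [215, 206], [205, 161], [127, 154], [123, 180], [109, 166], [95, 166], [93, 175], [75, 178]]
stand scene 0.95 ((423.56732177734375, 135.36297607421875), (277.5216979980469, 154.1218719482422), 87.5559310913086) [[341, 0], [348, 107], [357, 153], [349, 162], [349, 175], [368, 185], [389, 182], [395, 169], [389, 157], [393, 138], [401, 129],
[... 503 characters left out ...]
72], [416, 283], [420, 256], [406, 250], [421, 250], [423, 239], [395, 230], [425, 233], [428, 225]]
rack scene 0.89 ((136.54815673828125, 237.4219970703125), (43.36785125732422, 88.42316436767578), 64.15560913085938) [[169, 203], [162, 201], [159, 211], [145, 212], [147, 233], [95, 234], [95, 253], [113, 249], [150, 255], [170, 216]]
bin top 0.71 ((387.0617980957031, 148.60113525390625), (77.69783782958984, 56.921878814697266), 32.0053825378418) [[370, 105], [342, 152], [398, 189], [407, 187], [434, 145]]
bin scene 0.66 ((127.34999084472656, 299.95001220703125), (140.4051055908203, 90.75736999511719), 18.434947967529297) [[56, 292], [73, 326], [154, 356], [199, 307], [195, 275], [112, 249]]
```

View pics/top_roller.png

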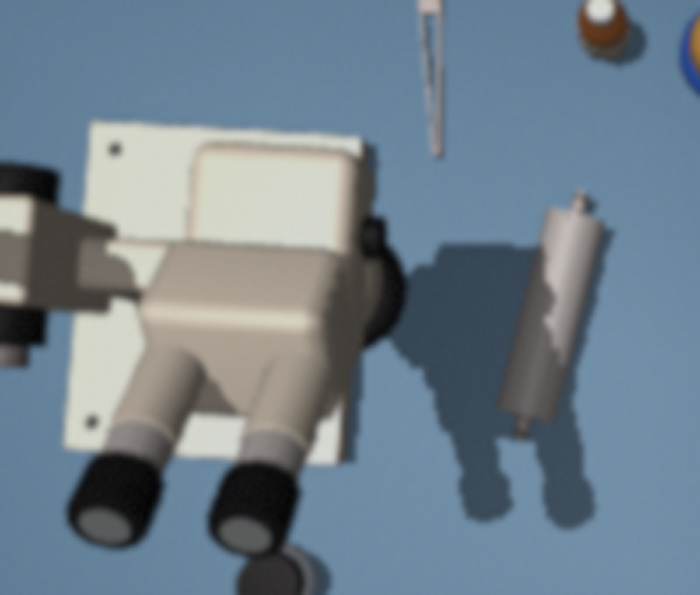

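View pics/scene_roller.png

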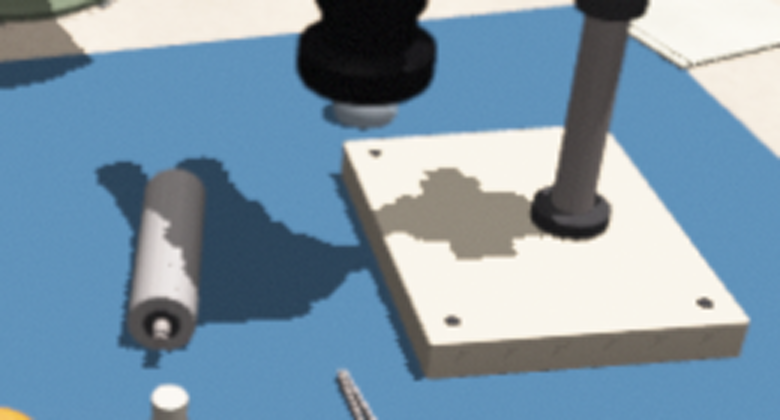

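View pics/top_bin.png

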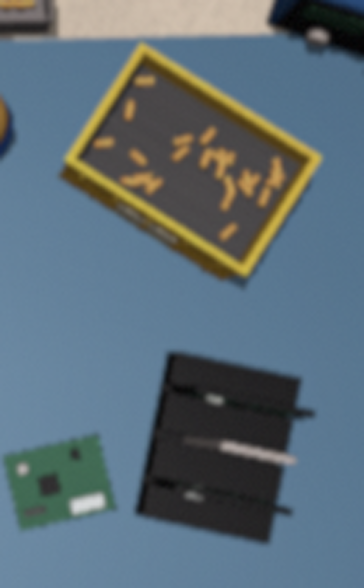

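View pics/scene_bin.png

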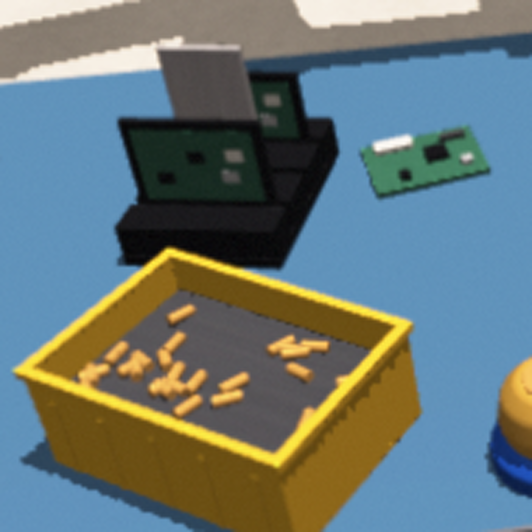

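```bash
cat > m.py <<'E'
from h import *
t=frame("top"); s=frame("scene")
def show(n,f,uv,z):
    P=unproj(f,uv,z)[:,:2]; print(n,np.round(P,4).tolist(),"c",np.round(P.mean(0),4)); 
    for i in range(len(P)):
        d=P[(i+1)%len(P)]-P[i]; print("   len %.4f ang %.1f"%(np.hypot(*d),np.degrees(np.arctan2(d[1],d[0]))))
E
python3 - <<'E'
from m import *
c=lambda a,k,o:np.array(a)/k+np.array(o)
show("stand t",t,c([(92,122),(362,138),(340,463),(65,447)],3.5,(100,120)),.03)
show("stand s",s,c([(345,142),(430,345),(748,323)],3,(250,150)),.03)
show("roller t",t,c([(581,190),(521,437)],3.5,(100,120)),.022)
show("bin t",t,c([(140,45),(321,158),(245,276),(67,160)],2.8,(320,90)),.075)
show("bin s",s,c([(168,250),(412,325),(278,463),(15,372)],2.8,(50,160)),.075)
show("rack t",t,c([(170,352),(300,378),(268,542),(137,513)],2.8,(320,90)),.035)
show("plate t",t,c([(222,446),(295,461)],2.8,(320,90)),.14)
show("plate s",s,c([(158,48),(242,47)],2.8,(50,160)),.14)
E
```

```text
stand t [[0.6689, 0.3764], [0.653, 0.1781], [0.4172, 0.1954], [0.4321, 0.3947]] c [0.5428 0.2862]
   len 0.1989 ang -94.6
   len 0.2365 ang 175.8
   len 0.1998 ang 85.7
   len 0.2375 ang -4.4
stand s [[0.4214, 0.2003], [0.6585, 0.1793], [0.6748, 0.3757]] c [0.5849 0.2518]
   len 0.2380 ang -5.1
   len 0.1971 ang 85.3
   len 0.3082 ang -145.3
roller t [[0.6127, 0.0191], [0.4333, 0.0655]] c [0.523  0.0423]
   len 0.1853 ang 165.5
   len 0.1853 ang -14.5
bin t [[0.7679, -0.2407], [0.6649, -0.3937], [0.5636, -0.3246], [0.6679, -0.1744]] c [ 0.6661 -0.2833]
   len 0.1845 ang -124.0
   len 0.1226 ang 145.7
   len 0.1828 ang 55.2
   len 0.1201 ang -33.5
bin s [[0.5694, -0.3234], [0.6738, -0.1705], [0.7704, -0.2402], [0.6699, -0.3921]] c [ 0.6709 -0.2816]
   len 0.1851 ang 55.7
   len 0.1191 ang -35.8
   len 0.1821 ang -123.5
   len 0.1217 ang 145.6
rack t [[0.5007, -0.2672], [0.4754, -0.3817], [0.3312, -0.3479], [0.3585, -0.2334]] c [ 0.4165 -0.3076]
   len 0.1173 ang -102.5
   len 0.1481 ang 166.8
   len 0.1177 ang 76.6
   len 0.1462 ang -13.4
plate t [[0.4213, -0.2823], [0.4085, -0.3396]] c [ 0.4149 -0.3109]
   len 0.0588 ang -102.6
   len 0.0588 ang 77.4
plate s [[0.4156, -0.3367], [0.4261, -0.2785]] c [ 0.4208 -0.3076]
   len 0.0591 ang 79.8
   len 0.0591 ang -100.2
```

The measurements agree with the given sizes: stand ≈ (0.545, 0.286) yaw −4.6°, roller ≈ (0.525, 0.042) yaw −14.5°, bin ≈ (0.668, −0.282) yaw −34.6°, plate ≈ (0.417, −0.309) yaw −12.5°. The plan is to push the roller with the open, tilted hand so both fingertips sit behind the barrel and set its yaw. I'll check reachability first.

```bash
cat >> h.py <<'E'
from scipy.spatial.transform import Rotation as Ro
TH=np.radians(55)
def pushpose(c,yaw,back,th=TH,zt=.0105,flip=1):
    """c: roller centre xy; TCP sits `back` behind along n"""
    u=np.array([np.cos(yaw),np.sin(yaw),0]);n=np.array([-np.sin(yaw),np.cos(yaw),0])
    z=n*np.sin(th)-np.array([0,0,np.cos(th)]); x=flip*u; y=np.cross(z,x)
    p=np.array([c[0],c[1],zt])-n*back; p[2]=zt
    return p,Ro.from_matrix(np.c_[x,y,z]).as_rotvec()
E
python3 - <<'E'
from h import *
for fl in(1,-1):
  for c,y,b,zt in(((.525,.0425),-14.5,.10,.15),((.525,.0425),-14.5,.08,.0105),((.525,.0425),-14.5,.017,.0105),((.535,.1646),-4.6,.017,.0105)):
    p,r=pushpose(c,np.radians(y),b,zt=zt,flip=fl); q=ik(p,r); print(fl,np.round(p,3),None if q is None else np.round(q,2))
E
```

```text
1 [ 0.5   -0.054  0.15 ] [-0.73  0.64 -0.34  1.17  0.81  0.83]
1 [ 0.505 -0.035  0.01 ] [-0.7   0.85 -0.4   0.87  0.83  0.88]
1 [0.521 0.026 0.01 ] [-0.58  0.82 -0.48  0.71  0.89  1.03]
1 [0.534 0.148 0.01 ] [-0.33  0.81 -0.46  0.64  0.92  1.15]
-1 [ 0.5   -0.054  0.15 ] [-0.73  0.64 -0.34  1.17  0.81 -2.31]
-1 [ 0.505 -0.035  0.01 ] [-0.7   0.85 -0.4   0.87  0.83 -2.27]
-1 [0.521 0.026 0.01 ] [-0.58  0.82 -0.48  0.71  0.89 -2.11]
-1 [0.534 0.148 0.01 ] [-0.33  0.81 -0.46  0.64  0.92 -2.  ]
```

Run:
```python
from h import *
c=(.525,.0425);y=np.radians(-14.5)
p,r=pushpose(c,y,.11,zt=.28); movep(p,r)
p,r=pushpose(c,y,.08,zt=.0125); print(move_l(p,.25,until_force=5))
s=get_state();print(s["clock"],s["position"],s["contact_force"],p)
for n in("scene","top"): cv2.imwrite(f"pics/{n}1.png",frame(n)["img"][:,:,::-1])
```

```text
False
5.7833 [ 0.50550871 -0.03552278  0.01334559] [-1.13330478 -0.08251096 -0.79689637] [ 0.5049696  -0.03495181  0.0125    ]
```

Run:
```python
import cv2
a=cv2.imread("pics/scene1.png")[130:300,200:460];b=cv2.imread("pics/top1.png")[150:300,180:380]
cv2.imwrite("pics/s1c.png",cv2.resize(a,None,fx=3,fy=3));cv2.imwrite("pics/t1c.png",cv2.resize(b,None,fx=3.5,fy=3.5))
```

```text
(no output)
```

View pics/s1c.png

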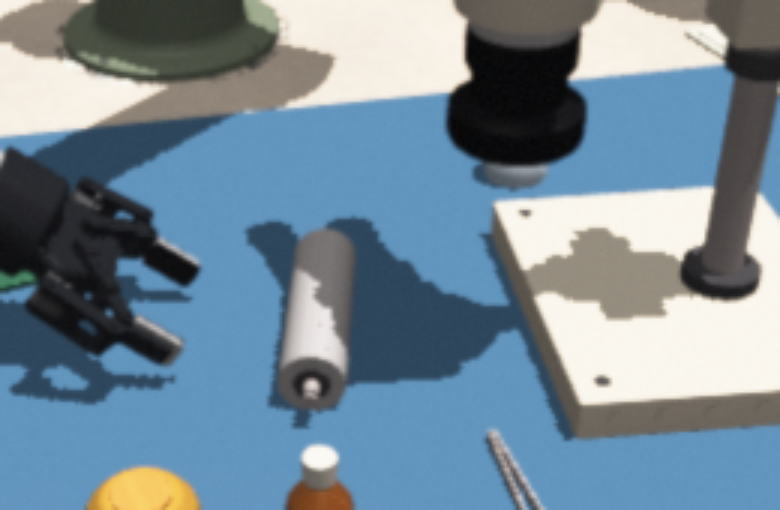

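View pics/t1c.png

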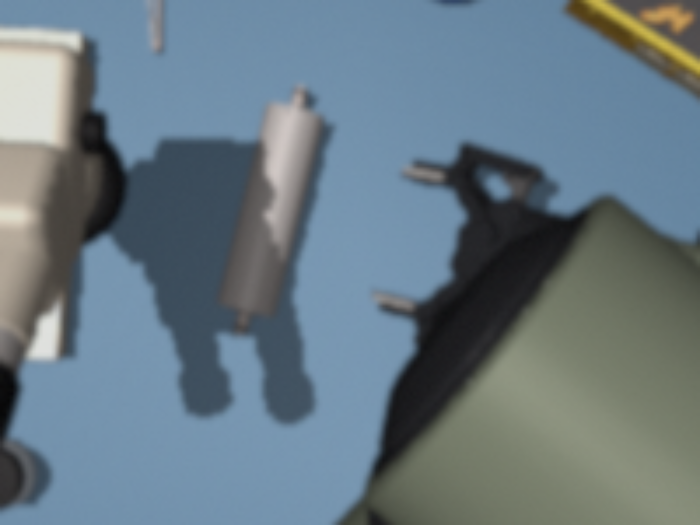

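The hand is square and centred behind the roller: tips in the top crop at (402,170) and (373,297), barrel axis parallel. I'll push gently and steer the yaw to the stand's early in the run.

Run:
```python
from h import *
c=np.array((.525,.0425));y=np.radians(-14.5); B=.017
p,r=pushpose(c,y,.028,zt=.012); move_l(p,.08)
p,r=pushpose(c,y,B-.004,zt=.012); print(move_l(p,.03)); print(get_state()["contact_force"])
def n(a): return np.array([-np.sin(a),np.cos(a)])
y1=np.radians(-9.5); c1=c+n(np.radians(-12))*.02
p,r=pushpose(c1,y1,B,zt=.012); move_l(p,.03,rot=r)
y2=np.radians(-4.6); c2=c1+n(np.radians(-7))*.02
p,r=pushpose(c2,y2,B,zt=.012); move_l(p,.03,rot=r); print(c2)
s=get_state();print(s["clock"],s["position"],s["contact_force"],p)
for nn in("scene","top"): cv2.imwrite(f"pics/{nn}2.png",frame(nn)["img"][:,:,::-1])
a=cv2.imread("pics/scene2.png")[130:300,200:460];b=cv2.imread("pics/top2.png")[150:300,180:380]
cv2.imwrite("pics/s2c.png",cv2.resize(a,None,fx=3,fy=3));cv2.imwrite("pics/t2c.png",cv2.resize(b,None,fx=3.5,fy=3.5))
```

```text
False
[-0.12286879  0.48379812 -0.08520579]
[0.53159562 0.08191388]
8.8333 [0.53007307 0.06510994 0.01187864] [-0.03415448  0.06935187 -0.84098395] [0.53023224 0.06496863 0.012     ]
```

View pics/s2c.png

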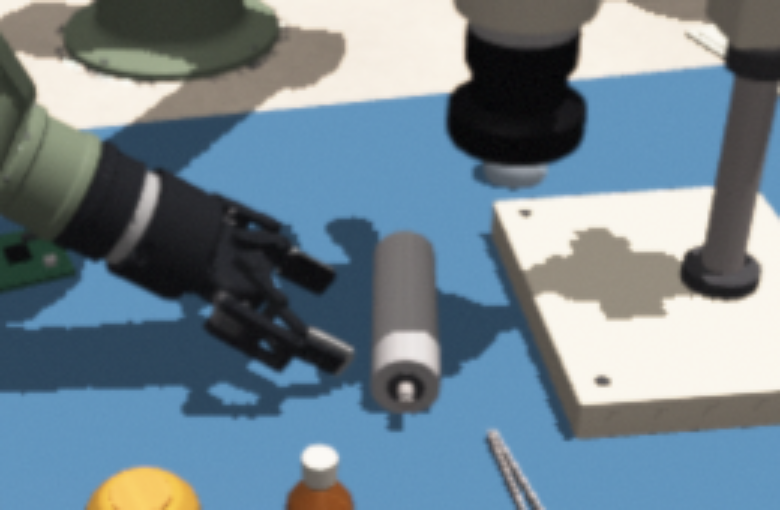

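View pics/t2c.png

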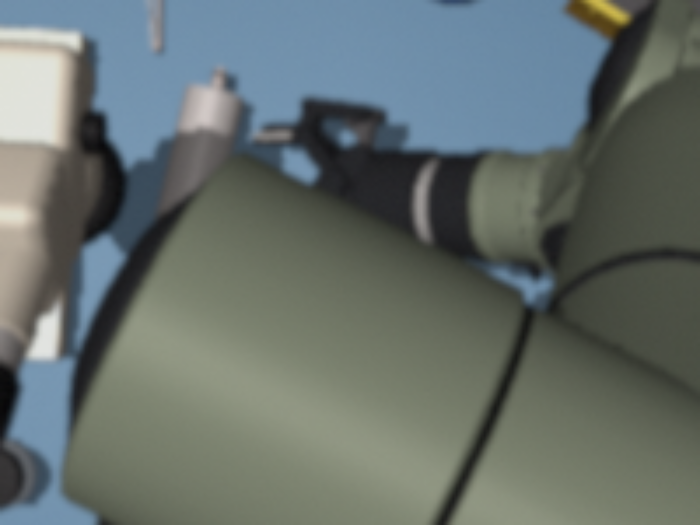

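The roller moved ahead of the fingertips and is rolling freely with its yaw changing. In the top view the elbow comes near the microscope, so I'll check the full scene before going on.

View pics/scene2.png

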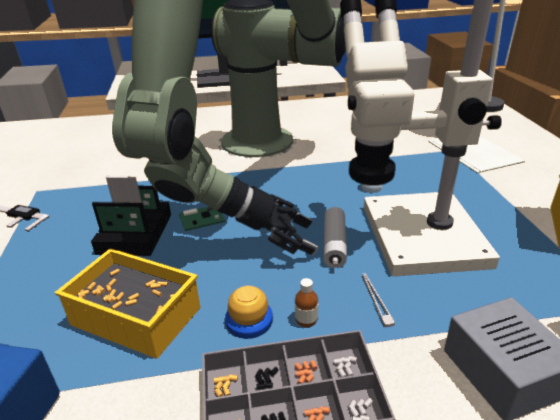

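View pics/top2.png

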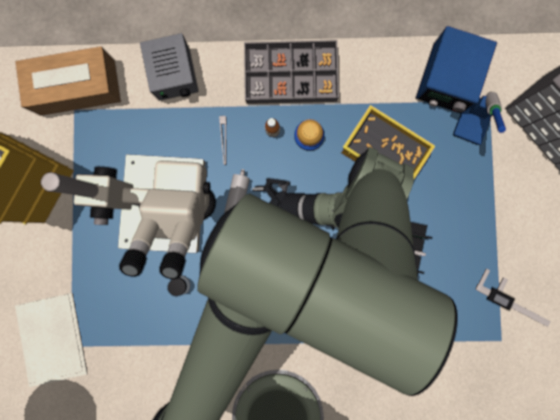

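Run:
```python
from h import *
f=frame("scene")
for r in tip_of("scene","roller"): print(r["score"],r["centre"],unproj(f,r["centre"],.022))
c=lambda a:np.array(a)/3+np.array((200,130))
# scene ellipse near journal tip and the barrel silhouette edges
for m in silhouettes("scene","roller")[:1]:
    k=max(cv2.findContours(m["mask"].astype(np.uint8),cv2.RETR_EXTERNAL,cv2.CHAIN_APPROX_NONE)[0],key=cv2.contourArea); print(m["score"],cv2.minAreaRect(k))
print(unproj(f,c((405,388)),.022))
print(get_state()["q"])
```

```text
0.79 [333.9, 234.9] [[0.53621684 0.09931607 0.022     ]]
0.79 ((335.0, 237.0), (60.0, 22.0), 90.0)
[[0.61275519 0.08187499 0.022     ]]
[-0.48072644  0.86100935 -0.35233865  0.86522093  0.85478745  0.93544865]
```

The elbow is high above the head area. I'll recover the joint axes numerically from `ik` and check how far the elbow stays from the eyepieces.

```bash
cat > axes.py <<'E'
from h import *
def axes(p,r,eps=.02):
    R0=Ro.from_rotvec(r); D=np.zeros((6,6)); q0=ik(p,r)
    for i in range(6):
        qs=[]
        for s in(1,-1):
            d=np.zeros(6); d[i]=s*eps
            pp=p+d[:3]; rr=(Ro.from_rotvec(d[3:])*R0).as_rotvec()
            qs.append(np.array(ik(pp,rr)))
        D[:,i]=(qs[0]-qs[1])/(2*eps)
    J=np.linalg.inv(D)
    for k in range(6):
        w=J[3:,k]; v=J[:3,k]; pt=p+np.cross(w,v)/(w@w)  # closest axis point to TCP
        print(k+1,"w",np.round(w,2),"pt",np.round(pt,3))
E
python3 - <<'E'
from axes import *
s=get_state(); axes(np.array(s["position"]),np.array(s["eef_rot"]))
p,r=pushpose((.535,.1646),np.radians(-4.6),.017,zt=.012); print("final"); axes(p,r)
E
```

```text
1 w [ 0. -0.  1.] pt [-0.     0.     0.012]
2 w [0.46 0.89 0.  ] pt [0.14  0.268 0.303]
3 w [-0.46 -0.89 -0.  ] pt [0.486 0.088 0.638]
4 w [0.46 0.89 0.  ] pt [ 0.667 -0.007  0.289]
5 w [ 0.77 -0.4  -0.49] pt [ 0.51  -0.183  0.186]
6 w [ 0.07  0.82 -0.57] pt [0.53  0.065 0.012]
final
1 w [ 0. -0.  1.] pt [-0.     0.     0.012]
2 w [ 0.33  0.94 -0.  ] pt [0.103 0.297 0.303]
3 w [-0.33 -0.94  0.  ] pt [0.456 0.175 0.657]
4 w [ 0.33  0.94 -0.  ] pt [0.63  0.114 0.297]
5 w [ 0.89 -0.31 -0.34] pt [ 0.514 -0.1    0.186]
6 w [ 0.07  0.82 -0.57] pt [0.534 0.148 0.012]
```

Joint-3 axis is at z ≈ 0.65 against eyepiece tops at 0.45, so there is ample clearance. Now I'll measure the roller's yaw by fitting a projected cylinder silhouette to the mask.

```bash
cat > fit.py <<'E'
from h import *
from scipy.optimize import minimize
def cyl(x,y,a):
    P=[]
    u=np.array([np.cos(a),np.sin(a),0]);n=np.array([-np.sin(a),np.cos(a),0]);k=np.array([0,0,1.])
    for R,L in((.022,.075),(.005,.093)):
        for s in(-L,L):
            for t in np.linspace(0,2*np.pi,40): P.append(np.array([x,y,.022])+s*u+R*(np.cos(t)*n+np.sin(t)*k))
    return np.array(P)
def mask_of(f,p,sc=4):
    P=cyl(*p); m=np.zeros((420*sc//1,560*sc),np.uint8)
    for a,b in((0,80),(80,160)):
        uv=proj(f,P[a:b])
        cv2.fillConvexPoly(m,cv2.convexHull(np.round(uv*sc+sc/2).astype(np.int32)),1)
    return cv2.resize(m.astype(np.float32),(560,420),interpolation=cv2.INTER_AREA)
def fitroller(f,M,p0):
    M=M.astype(np.float32)
    def cost(v):
        return np.abs(mask_of(f,(v[0]/100,v[1]/100,v[2]/10))-M).sum()
    r=minimize(cost,[p0[0]*100,p0[1]*100,p0[2]*10],method="Nelder-Mead",options=dict(initial_simplex=[[p0[0]*100+a,p0[1]*100+b,p0[2]*10+c] for a,b,c in((0,0,0),(1.5,0,0),(0,1.5,0),(0,0,1.))]))
    return r.x[0]/100,r.x[1]/100,np.degrees(r.x[2]/10),r.fun
E
python3 - <<'E'
from fit import *
f=frame("scene"); m=silhouettes("scene","roller")
print(m[0]["score"],fitroller(f,m[0]["mask"],(.533,.097,-.1)),m[0]["mask"].sum())
E
```

```text
0.56 (np.float64(0.5384910670867242), np.float64(0.10117233301578285), np.float64(-13.990053583601687), np.float64(60.75)) 1309
```

The fit gives (0.538, 0.101) with yaw still −14°. The roller ran ahead without turning and sits about 8 mm too far along +x. I'll push more slowly with the hand over-rotated to about +6°, so it turns and drifts back.

Run:
```python
from fit import *
B=.017
p,r=pushpose((.536,.118),np.radians(6),B,zt=.012); move_l(p,.02,rot=r)
s=get_state();print(s["clock"],s["contact_force"])
f=frame("scene"); m=silhouettes("scene","roller")
for q in m[:2]: print(q["score"],fitroller(f,q["mask"],(.536,.12,-.05)),q["mask"].sum())
cv2.imwrite("pics/s3c.png",cv2.resize(f["img"][130:300,200:460,::-1],None,fx=3,fy=3))
```

```text
11.175 [-0.50496928 -0.43410286 -0.09151338]
0.67 (np.float64(0.546311449675429), np.float64(0.13198211112351665), np.float64(-13.894697824386045), np.float64(63.5)) 1236
```

View pics/s3c.png

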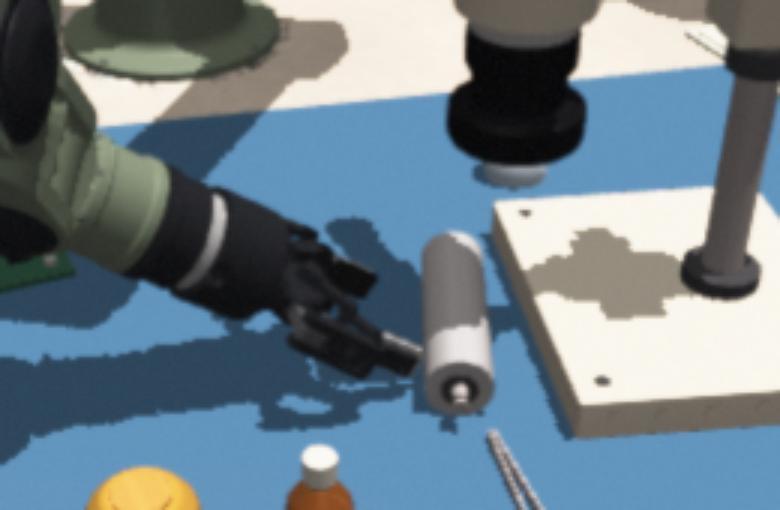

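The roller keeps its −14° heading as it rolls and won't yaw under a light push. I'll square the hand to the face and push on, so the −x end touches first and the +x end then swings in, stopping on force.

```bash
cat >> fit.py <<'E'
SC=np.array((.545,.286)); SY=np.radians(-4.6)
def s2w(l): return SC+R2(SY)@np.array(l)
def w2s(w): return R2(-SY)@(np.array(w)-SC)
def roller(p0=(.54,.155,-.1)):
    f=frame("scene"); 
    for q in silhouettes("scene","roller")[:1]:
        x,y,a,c=fitroller(f,q["mask"],p0); print("roller",round(q["score"],2),np.round((x,y,a),4),"local",np.round(w2s((x,y)),4),"relyaw",round(a-np.degrees(SY),1),"cost",c,q["mask"].sum())
    return f
E
python3 - <<'E'
from fit import *
B=.017
p,r=pushpose(s2w((.014,-.160)),SY,B,zt=.012); move_l(p,.04,rot=r)
p,r=pushpose(s2w((.014,-.117)),SY,B,zt=.012); print(move_l(p,.02,until_force=6))
s=get_state();print(s["clock"],s["position"],p,s["contact_force"])
f=roller()
cv2.imwrite("pics/s4c.png",cv2.resize(f["img"][130:300,250:510,::-1],None,fx=3,fy=3))
E
```

```text
True
13.3583 [0.54852922 0.14630479 0.01225043] [0.54820825 0.15130885 0.012     ] [-0.04684004 -1.1091738   1.6097872 ]
roller 0.87 [ 0.551   0.1636 -6.0427] local [ 0.0158 -0.1216] relyaw -1.4 cost 45.625 1349
```

View pics/s4c.png

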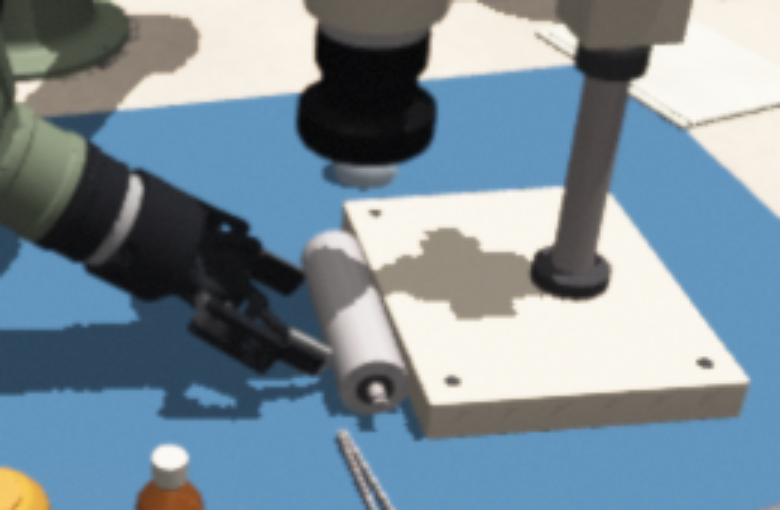

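The roller is lying along the face: the fit gives local y −121.6 mm and relative yaw about −1°. It sits about 14 mm too far along +x, though. I'll back off and nudge its +x journal end about 14 mm along the face with shut fingers, keeping it on the mat, then press it snug again.

Run:
```python
from fit import *
p,r=pushpose(s2w((.014,-.122)),SY,.10,zt=.09); move_l(p,.12)
th=np.radians(40)
def T(lx,ly,z): return np.array([*s2w((lx,ly)),z])
_,r2=pushpose((0,0),SY,0,th=th)
for z in((.148,-.118,.016),(.148,-.16,.12),(.108,-.118,.016)):
    print(np.round(T(*z),3),np.round(ik(T(*z),r2),2)) if ik(T(*z),r2) is not None else print(z,None)
grab(20)
movep(T(.148,-.19,.12),r2)
print(get_state()["clock"])
print(move_l(T(.148,-.118,.017),.12,until_force=6))
s=get_state();print(s["clock"],s["position"])
f=frame("scene")
cv2.imwrite("pics/s5c.png",cv2.resize(f["img"][130:330,250:510,::-1],None,fx=3,fy=3))
t=frame("top")
cv2.imwrite("pics/t5c.png",cv2.resize(t["img"][110:270,140:320,::-1],None,fx=3,fy=3))
```

```text
[0.683 0.157 0.016] [-0.17  0.84 -0.1   0.7   0.69  1.46]
[0.68  0.115 0.12 ] [-0.23  0.72 -0.02  0.95  0.69  1.38]
[0.643 0.16  0.016] [-0.17  0.78 -0.23  0.64  0.69  1.45]
15.9417
False
17.1417 [0.68361854 0.15596952 0.01760386]
```

View pics/s5c.png

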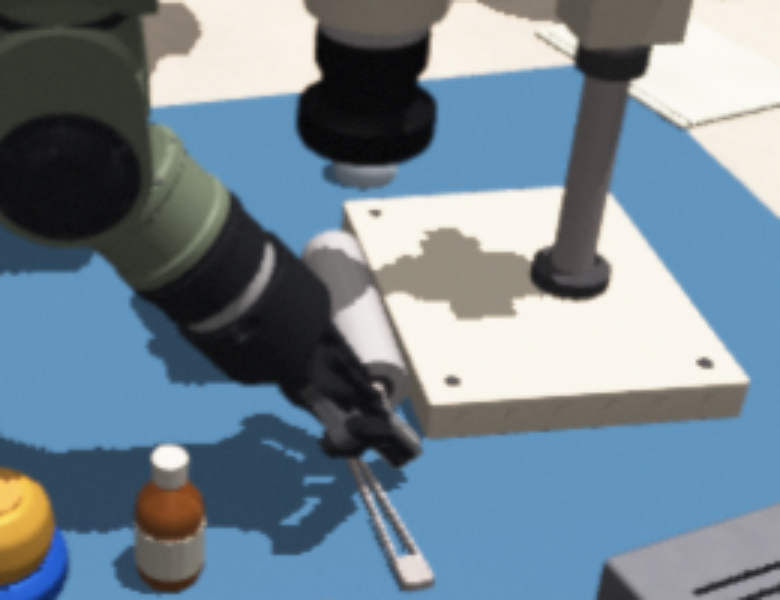

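View pics/t5c.png

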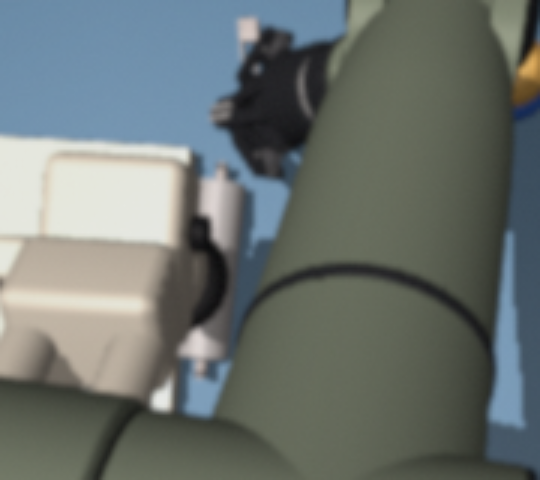

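Run:
```python
from fit import *
t=frame("top")
P=unproj(t,np.array([(224,163),(205,377)])/3+np.array((140,110)),.022)[:,:2]
print(P,np.hypot(*(P[0]-P[1])),w2s(P.mean(0)),np.degrees(np.arctan2(*(P[0]-P[1])[::-1])))
def T(lx,ly,z): return np.array([*s2w((lx,ly)),z])
print(move_l(T(.128,-.118,.017),.05,until_force=4))
print(move_l(T(.108,-.118,.017),.02,until_force=9))
s=get_state();print(s["clock"],w2s(s["position"][:2]),s["contact_force"])
f=frame("scene")
cv2.imwrite("pics/s6c.png",cv2.resize(f["img"][130:330,250:510,::-1],None,fx=3,fy=3))
t=frame("top")
cv2.imwrite("pics/t6c.png",cv2.resize(t["img"][110:270,140:320,::-1],None,fx=3,fy=3))
```

```text
[[0.64116234 0.15083317]
 [0.4584407  0.16844659]] 0.18356859880920987 [ 0.01492    -0.12556802] -5.506006240753114
False
False
18.9917 [ 0.10789527 -0.11797217] [ 1.93931748 -1.10909105 -0.19828937]
```

View pics/s6c.png

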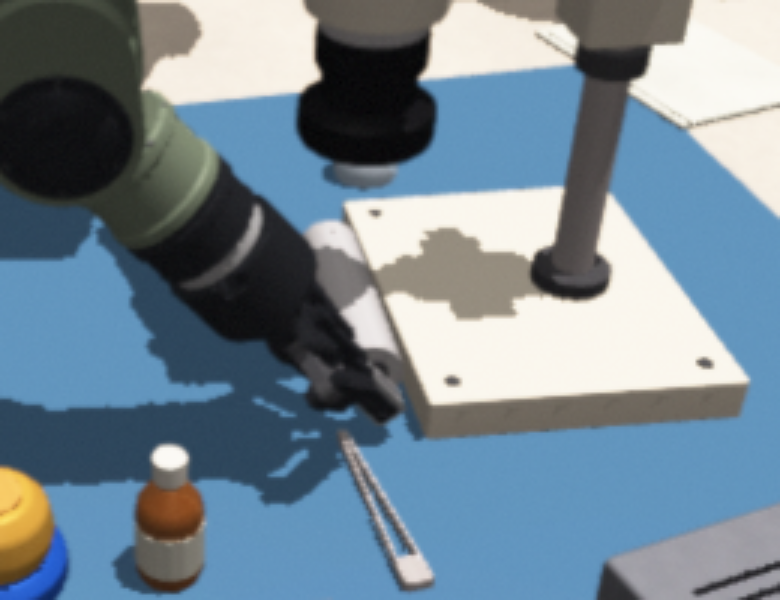

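View pics/t6c.png

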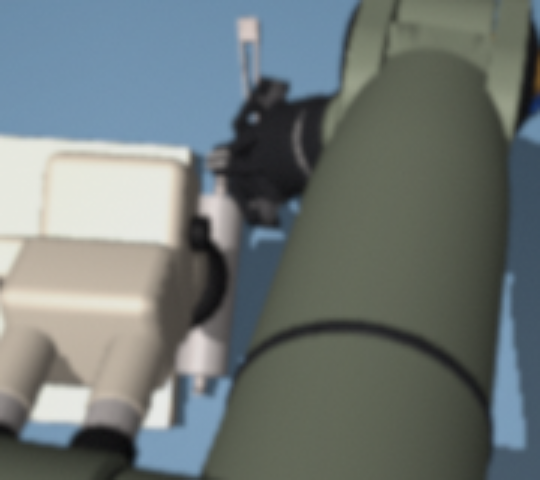

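The roller slid along the face by about 13 mm (rear journal at crop row 377→393) and stayed parallel, and the tweezers are untouched. Next I'll back away, reopen and press it snug with both fingertips.

Run:
```python
from fit import *
def T(lx,ly,z): return np.array([*s2w((lx,ly)),z])
move_l(T(.125,-.118,.017),.08)
move_l(T(.135,-.19,.10),.15)
let_go()
p,r=pushpose(s2w((.0,-.122)),SY,.07,zt=.09); movep(p,r)
p,r=pushpose(s2w((.0,-.165)),SY,.017,zt=.012); move_l(p,.15)
roller((.54,.163,-.08))
p,r=pushpose(s2w((.0,-.116)),SY,.017,zt=.012); print(move_l(p,.02,until_force=8))
sleep(.3)
s=get_state();print(s["clock"],s["position"],p,s["contact_force"])
f=roller((.54,.163,-.08))
cv2.imwrite("pics/s7c.png",cv2.resize(f["img"][130:330,250:510,::-1],None,fx=3,fy=3))
t=frame("top")
cv2.imwrite("pics/t7c.png",cv2.resize(t["img"][110:270,140:320,::-1],None,fx=3,fy=3))
```

```text
roller 0.81 [ 0.5378  0.1642 -6.0854] local [ 0.0026 -0.122 ] relyaw -1.5 cost 52.6875 1296
True
24.9833 [0.53506809 0.15144485 0.01221287] [0.53433354 0.15342841 0.012     ] [-0.72632047 -3.22189192  3.52777605]
roller 0.91 [ 0.5381  0.1666 -4.0507] local [ 0.0027 -0.1196] relyaw 0.5 cost 64.25 1324
```

View pics/s7c.png

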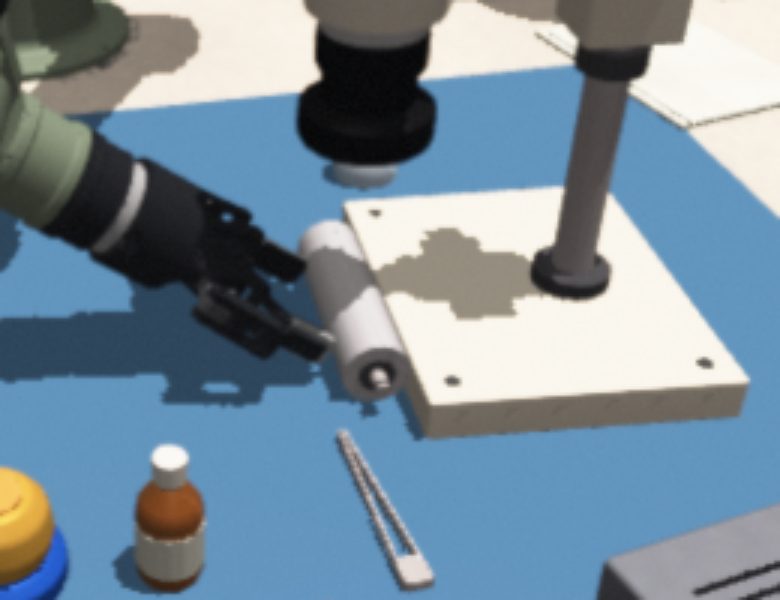

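The roller is snug: the fit gives local (2.7, −120) mm with relative yaw within ±1.5° and a light steady press. Next is the plate. I'll withdraw and check the poses first.

```bash
cat > pl.py <<'E'
from fit import *
BY=np.radians(-34.6); BC=np.array((.668,-.2825)); PY=np.radians(-12.7); PC=np.array((.4178,-.3093)); H=.099
bx=np.array([np.cos(BY),np.sin(BY),0]);by=np.array([-np.sin(BY),np.cos(BY),0]);k=np.array([0,0,1.])
def down(yaw,fl=1):
    x=fl*np.array([np.cos(yaw),np.sin(yaw),0]); z=-k; return Ro.from_matrix(np.c_[x,np.cross(z,x),z]).as_rotvec()
def lean(al,fl=1,gap=0,lift=0,h=H):
    xp=bx*np.cos(al)-k*np.sin(al); zp=bx*np.sin(al)+k*np.cos(al)
    e=np.array([*BC,0])-bx*(.06+.075*np.tan(al)+gap)+k*lift   # foot back edge
    p=e-.003*xp+h*zp; x=fl*xp; z=-zp
    return p,Ro.from_matrix(np.c_[x,np.cross(z,x),z]).as_rotvec()
AL=np.radians(20)
E
python3 - <<'E'
from pl import *
for fl in(1,-1):
    for P in(([*PC,.25],down(PY,fl)),([*PC,.109],down(PY,fl)),lean(AL,fl,.03,.12),lean(AL,fl,0,0)):
        q=ik(np.array(P[0]),P[1]); print(fl,np.round(P[0],3),None if q is None else np.round(q,2))
print(np.round(get_state()["q"],2))
E
```

```text
1 [ 0.418 -0.309  0.25 ] [-0.78  0.26 -0.24  1.07  0.    1.01]
1 [ 0.418 -0.309  0.109] [-0.78  0.39 -0.44  0.74  0.    1.01]
1 [ 0.597 -0.234  0.214] [-0.5   0.82  0.55  1.64  0.03  1.66]
1 [ 0.622 -0.251  0.094] [-0.51  0.95  0.51  1.47  0.03  1.66]
-1 [ 0.418 -0.309  0.25 ] [-0.78  0.26 -0.24  1.07  0.   -2.13]
-1 [ 0.418 -0.309  0.109] [-0.78  0.39 -0.44  0.74  0.   -2.13]
-1 [ 0.597 -0.234  0.214] [-0.5   0.82  0.55  1.64  0.03 -1.48]
-1 [ 0.622 -0.251  0.094] [-0.51  0.95  0.51  1.47  0.03 -1.48]
[-0.33  0.81 -0.46  0.63  0.92  1.16]
```

Run:
```python
from pl import *
p,r=pushpose(s2w((0,-.122)),SY,.05,zt=.02); move_l(p,.08)
p,r=pushpose(s2w((0,-.122)),SY,.16,zt=.22); move_l(p,.25)
movep([*PC,.23],down(PY))
print(get_state()["clock"])
roller((.54,.163,-.08))
print(move_l([*PC,.109],.15,until_force=6))
s=get_state();print(s["clock"],s["position"],s["contact_force"])
for n in("scene","top"): 
    f=frame(n); cv2.imwrite(f"pics/{n}8.png",f["img"][:,:,::-1])
    b=f["img"][130:290,60:260] if n=="scene" else f["img"][170:310,320:480]
    cv2.imwrite(f"pics/{n}8c.png",cv2.resize(b[:,:,::-1],None,fx=3.5,fy=3.5))
```

```text
28.0333
roller 0.75 [ 0.535   0.1665 -5.0189] local [-0.0004 -0.1199] relyaw -0.4 cost 78.4375 1225
False
29.0917 [ 0.41831133 -0.30970642  0.10964174] [ 0.03292614  0.30727411 -0.54248735]
```

View pics/scene8c.png

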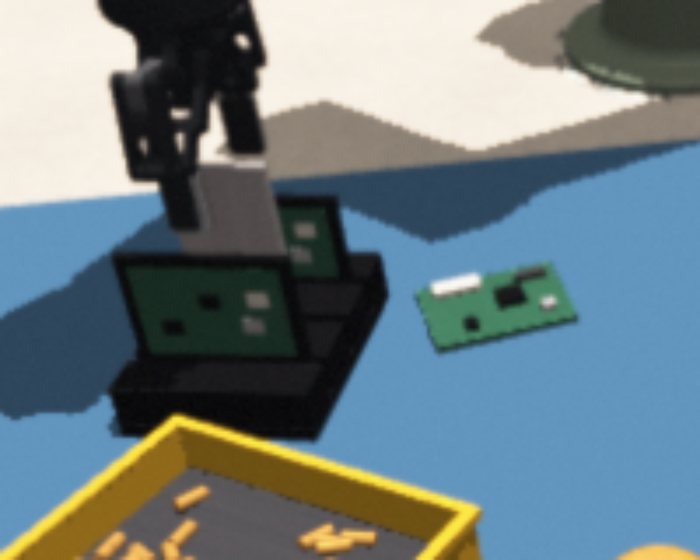

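View pics/scene8.png

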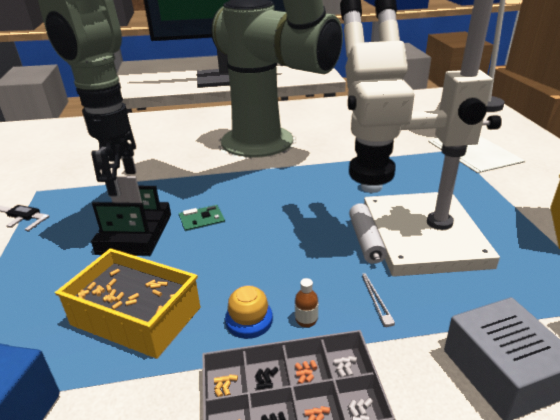

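Run:
```python
from pl import *
f=frame("scene");t=frame("top")
px=np.array([np.cos(PY),np.sin(PY),0]);py=np.array([-np.sin(PY),np.cos(PY),0]);c=np.array([*PC,0])
P=[c+s*.0425*px+.122*k for s in(1,-1)]+[c+s*.03*py+.14*k for s in(1,-1)]+[c+.14*k]
print((proj(f,P)-np.array((60,130)))*3.5)
```

```text
[[192.86446015 228.2885328 ]
 [244.29645287 153.94399396]
 [264.96552547 162.59993563]
 [160.19906857 161.6209292 ]
 [212.56574955 162.11618753]]
```

The projection matches: the fingers straddle the plate's middle, with its left part hidden behind the near finger linkage. The roller is still snug with the hand away (relative yaw −0.4°). I'll grip and lift.

Run:
```python
from pl import *
grab(45); s=get_state(); print(s["clock"],s["finger_gap"],s["contact_force"],s["position"])
p0=s["position"]
move_l([p0[0],p0[1],.15],.06); move_l([p0[0],p0[1],.26],.2)
s=get_state(); print(s["clock"],s["finger_gap"],s["contact_force"])
p,r=lean(AL,1,.03,.10); movep(p,r)
s=get_state(); print(s["clock"],s["finger_gap"],s["contact_force"])
for n in("scene","top"): 
    f=frame(n); cv2.imwrite(f"pics/{n}9.png",f["img"][:,:,::-1])
```

```text
29.9917 0.06147327548417717 [-1.81299212 -0.42145976  1.49103112] [ 0.41757978 -0.30924979  0.10904376]
31.525 0.05757971067435211 [-0.14751316  0.11706995 -3.75678754]
32.375 0.058804157705531074 [-0.44384596 -1.26370379 -2.1177658 ]
```

View pics/scene9.png

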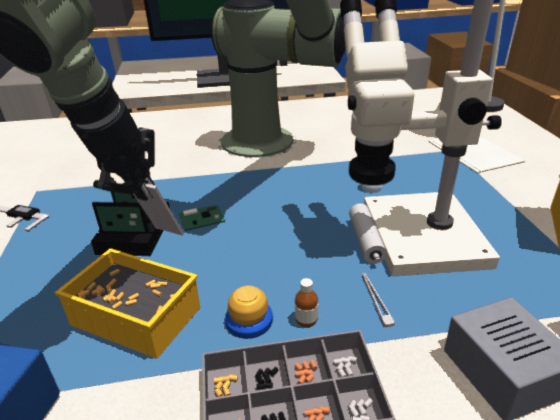

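View pics/top9.png

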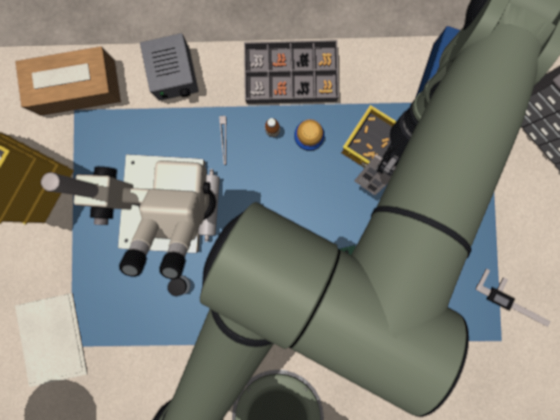

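The plate is held with its patches facing out and up (grey with dark patches at top (378,178)), and the rack boards are undisturbed. I'll lower it, feel for the rim, and set the foot down.

Run:
```python
from pl import *
p,r=lean(AL,1,.012,.02); move_l(p,.15,rot=r)
p,r=lean(AL,1,.012,.005); move_l(p,.05)
sleep(.15); f0=get_state()["contact_force"]
p,r=lean(AL,1,-.010,.005); hit=move_l(p,.02,until_force=4)
s=get_state(); pos=np.array(s["position"]); P0=lean(AL,1,0,.005)[0]
print(hit,s["clock"],"gap at contact (mm)",-1000*(pos-P0)@bx,s["contact_force"]-f0)
pos=pos-bx*.0045; move_l(pos,.03)
hit=move_l(pos-.014*k,.015,until_force=4); s=get_state()
print(hit,s["clock"],"down",1000*(pos[2]-s["position"][2]),s["contact_force"]-f0)
for n in("scene","top"): 
    f=frame(n); cv2.imwrite(f"pics/{n}10.png",f["img"][:,:,::-1])
    b=f["img"][160:360,40:240] if n=="scene" else f["img"][90:250,320:480]
    cv2.imwrite(f"pics/{n}10c.png",cv2.resize(b[:,:,::-1],None,fx=3,fy=3))
```

```text
True 34.55 gap at contact (mm) -2.4563981964006585 [-0.64783353  1.11937466  1.09316359]
True 35.3083 down 4.0929287141234365 [ 1.93567484 -0.76583703  9.47139299]
```

View pics/scene10c.png

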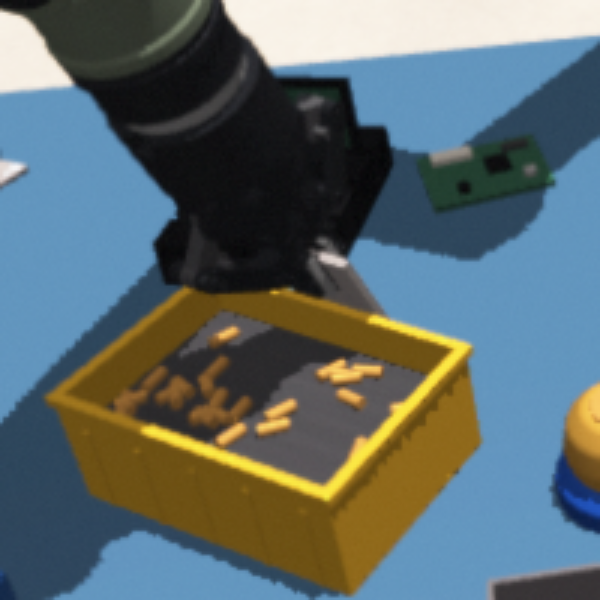

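View pics/top10c.png

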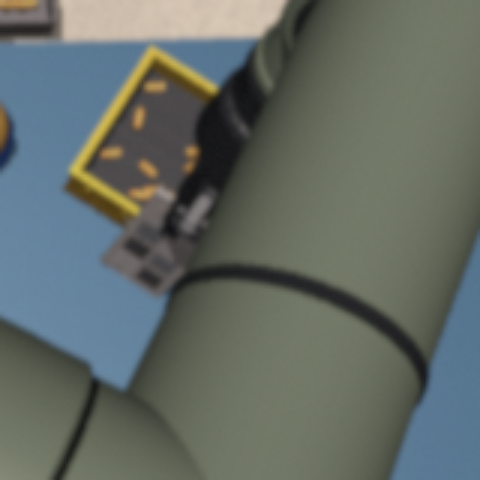

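Rim contact came within 2.5 mm of the prediction, the foot touched the mat as expected, and the finger clears the rim. I'll release.

Run:
```python
from pl import *
s=get_state(); pos=np.array(s["position"])
let_go(); sleep(.2)
zp=bx*np.sin(AL)+k*np.cos(AL)
print(get_state()["contact_force"])
move_l(pos+zp*.07,.08); move_l(pos+zp*.07+.10*k-.02*bx,.2)
set_joints([-1.34,.326,-.193,1.052,0,1.437])
print(get_state()["clock"])
for n in("scene","top"): 
    f=frame(n); cv2.imwrite(f"pics/{n}11.png",f["img"][:,:,::-1])
    b=f["img"][150:350,40:240] if n=="scene" else f["img"][90:290,300:460]
    cv2.imwrite(f"pics/{n}11c.png",cv2.resize(b[:,:,::-1],None,fx=3,fy=3))
```

```text
[ 0.91165095 -1.01389018  0.02076286]
39.9
```

View pics/scene11.png

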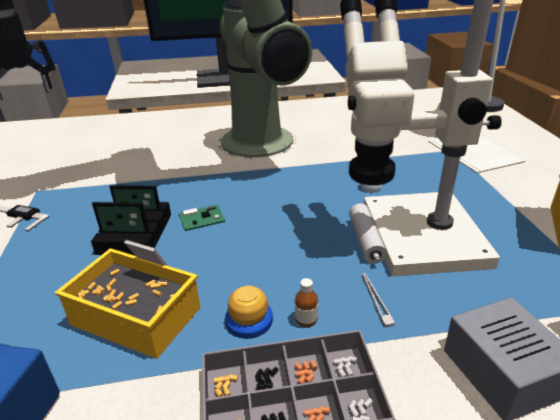

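View pics/top11c.png

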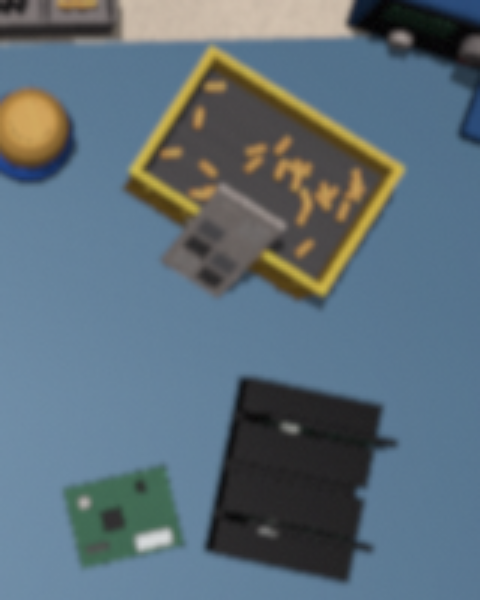

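View pics/top11.png

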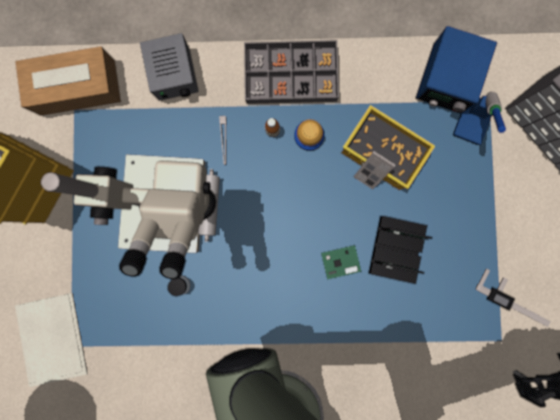

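The plate leans on the bin's rim with patches out and up (foot corners in the crop at (163,262)/(220,297), top corners at (221,185)/(285,227)). I'll check the lean angle, squareness and the roller numerically.

```bash
python3 - <<'E'
from pl import *
from scipy.optimize import least_squares
t=frame("top")
uv=np.array([(163,262),(220,297),(285,227),(221,185)])/3+np.array((300,90))
def model(v):
    x,y,yaw,al=v; b=np.array([np.cos(yaw),np.sin(yaw),0]);l=np.array([-np.sin(yaw),np.cos(yaw),0]);zp=b*np.sin(al)+k*np.cos(al);xp=b*np.cos(al)-k*np.sin(al)
    o=np.array([x,y,0])-.006*xp
    return np.array([o+.03*l,o-.03*l,o-.03*l+.13*zp,o+.03*l+.13*zp])
s=least_squares(lambda v:(proj(t,model(v))-uv).ravel(),[.58,-.23,BY,AL]); v=s.x
d=np.array([*(v[:2]-BC)])
print(v[:2],"yaw-bin",np.degrees(v[2]-BY),"lean",np.degrees(v[3]),"res",np.round(s.fun,1),"foot local",d@bx[:2],d@by[:2], "lean from foot",np.degrees(np.arctan((-d@bx[:2]-.06)/.075)))
roller((.54,.163,-.08))
P=[frame("top"),0]
for n in("jar","tweezers","flux","cleaner","testboard"):
    r=tip_of("top",n)[:1]; print(n,[np.round(q["centre"],1) for q in r])
E
python3 -c "
import cv2
a=cv2.imread('pics/scene11.png')[180:290,330:510];cv2.imwrite('pics/s11r.png',cv2.resize(a,None,fx=4,fy=4,interpolation=2))"
```

```text
[ 0.59215833 -0.23616177] yaw-bin 1.3280675394281771 lean 22.435450478253404 res [-0.6 -0.4  0.2  0.2  0.7 -0.1 -0.3  0.3] foot local -0.08874091483850739 -0.004923538418855434 lean from foot 20.967441835174274
roller 0.91 [ 0.5378  0.1667 -4.4246] local [ 0.0024 -0.1195] relyaw 0.2 cost 55.875 1325
jar [array([181.3, 284.7])]
tweezers [array([224.2, 139.2])]
flux [array([272.7, 127.9])]
cleaner [array([311.4, 135.6])]
testboard [array([341.5, 261.2])]
```

View pics/s11r.png

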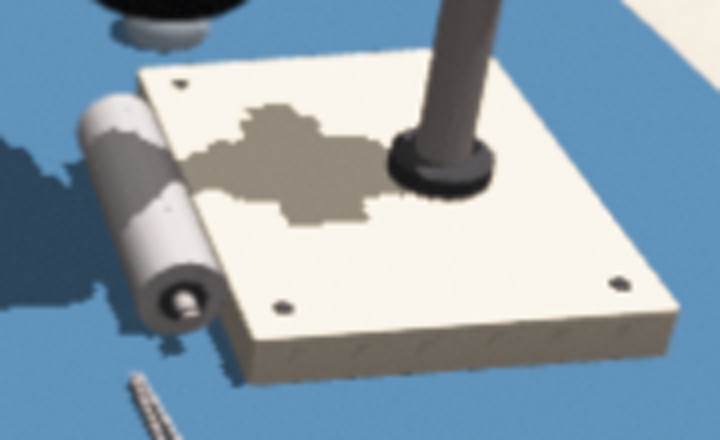

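The roller lies snug along the whole face. The plate leans about 22° and square to within about 1°, and the bystanders haven't moved. I'm handing in.

```bash
python3 -c "
from cell import *
print(get_state()['clock']); print(sign_off())"
```

```text
40.45
the job is handed in; nothing more can be done
None
```

The roller lies snug along the stop face under the lens, and the comparison plate leans against the bin front. I handed in at 40.5 s with the arm clear of everything.

- **Roller:** I rolled it to the face with the tilted open hand. It kept its starting heading instead of turning with the hand, so it arrived about 14 mm off centre. I slid it back about 13 mm along the face by its journal end, never lifting it, then pressed it snug with both fingertips (about 3 N). That small correction was a slide, not a roll.
    - **Last check:** centre at stand-local (2, −120) mm against the ideal (0, −122), parallel to the face within about 0.5° and within measuring error. I saw no contact with the head in the pictures.
- **Plate:** I took it from the middle slot, felt for the rim, set the foot down and released it with the patches out and up.
    - **Last check:** the lean is 22° from the image fit and 21° from the foot position. It is square to about 1° and centred within 5 mm of the bin's middle.
- **Everything else:** the boards, rack, tweezers, jar, flux and other bystanders looked unmoved in the last pictures.

No check failed. The two cameras disagreed by about 4 mm in x, so I averaged them for the stand, bin and plate positions. The final roller check used the scene camera only, and the final plate check the top camera only.

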